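# Put the jar's own twist cap back on

### The arm

A 6-joint arm with a two-finger parallel gripper is mounted at the origin on the work surface. World frame = base frame: x ahead of the robot, y to its left, z up, the work surface at z = 0. Lengths are in m, angles in degrees, forces in N, time in s.
With the tool pointing down it reaches from about 0.35 to 0.875 m from the base axis. Payload 4.2 kg.
Tool frame: the origin (TCP) lies midway between the tips of the shut fingers; the grasp point (between the pads) lies 19 mm behind it; y points along the fingers, z is the direction in which the jaws open and shut, and the axes are right-handed (so a half turn about y gives the same grasp; the last joint's range is limited). The gripper opens to 87 mm and grips with 3 to 60 N. Pads are 19 mm wide; open, the fingers measure 117 mm over their backs; the gripper's body (75 mm by 190 mm) begins 51 mm behind the grasp point.
Start: joints at [-57.949, 22.042, 0.453, 0, -68.411, -14.817], TCP at [0.185, -0.597, 0.223] pointing down, gripper open.
Joint ranges: [-179.83, 179.83], [-69.29, 118.12], [-61.27, 80.66], [-181.25, 117.63], [-171.15, -9.14], [-177.46, 177.46]. Speed limits (degrees/s): [159.86, 159.86, 180, 180, 180, 180].

### API

Orientations are given as [roll, pitch, yaw] about the fixed x, y, z axes, in that order (R = Rz(yaw) Ry(pitch) Rx(roll)).
In Python, from workcell import env gives the robot as it stands. The module is installed in compiled form; this text tells all that it offers. Calls block until the motion is done:
- env.goto(position, orientation): joint-space move of the TCP to a pose.
- env.move_straight(position, rotation=None, rate=0.15, force_limit=None): straight line of the TCP; rotation=None keeps the orientation; rate is the mean speed in m/s. With force_limit (N) it stops when the force on the tool has changed by that much, and returns True; else False.
- env.set_joints(angles): joint-space move.
- env.gripper_to(opening, grasp_force=None): opening from 0.0 (shut) to 1.0 (fully open); grasp_force is the grip in N (None keeps the last); returns when the fingers have stopped.
- env.dwell(seconds).
- env.inverse_kinematics(position, orientation): joint angles nearest the present ones, or None.
- env.read_state(): the state.
- env.grab_frame(name): name is "scene" or "top" or "wrist"; returns a dict with "image" (420x560x3 uint8, blue, green, red), "fx", "fy", "cx", "cy" (pixels), "D" ([k1, k2, p1, p2, k3] as OpenCV has them; the pictures are not rectified), "position" and "orientation" of the camera in the world. Camera axes: x right, y up, looking along -z (the intrinsics and any distortion apply to the point x, -y, -z); pixel columns grow to the right and rows downward; lengths in m; the calibration is good to about 2 mm. A picture is of the moment at which its call begins. There is no depth.
A pose or a line that the arm cannot do raises env.Unreachable and nothing moves.
- env.close_job(): hands the job in, once; it reports no verdict.
Trained networks look in a picture, given as the dict that the camera call returned (one of the last four; its "shot" number tells which), for a name from the list of things; names that differ only in an ending like _2 or _b are one class to them, and where a whole thing is asked for, a point or a joint stands for the part that bears it (a point fixed in the world has none). Each returns a list of dicts, best first, with "score" (0 to 1); they miss things now and then, are a little off and sometimes report something else, mostly with a low value. They report only what shows in the picture. A call takes as long as a camera call. They do not tell look-alikes from the thing itself.
- env.search_frame(picture, thing): "xyz" ([x, y, z] in m, in world coordinates, good to about 4 mm: the middle of the surface that is visible of it).
- env.trace(picture, thing): "mask" (420x560 bool, what is visible of it).
The state is a dict: "clock": time; "joint_positions": joint angles; "qvel": joint speeds; "joint_torque": joint torques, N m; "position": TCP position; "tool_rot": TCP orientation; "force": force on the tool from outside, world axes, zero at the start; "wrist_torque": the same for the moment, N m; "opening": opening from 0.0 (shut) to 1.0 (fully open).
Only numpy, scipy, OpenCV 4.12 (cv2) and the standard library are available. Lean on these libraries where they do the work, as an engineer would, in place of code of your own. Each camera call takes 0.05 s, during which the arm holds its last target.

### The job

The terracotta jar is only covered by a loose saucepan lid: lift that lid off by its knob and lay it gently, knob up, in the top tray of the yellow tiers. Then stand the jar's own dark twist cap on the neck, turn it back (anticlockwise seen from above) until it drops into its thread, and screw it forward (clockwise) until it is fully home against its stop, without forcing it. Do not drop the lid or the cap, and leave everything else where it is.

Things in the scene. Friction and masses are not known exactly. Their poses are not given: they have to be found in the camera images.
- jar: Terracotta-coloured ceramic jar, 112 mm across, 150 mm high, stuck to the shelf by a black rubber suction foot (124 mm across, 10 mm high): it neither moves nor turns. Origin: centre of the underside; z up its axis. Four cream glaze dots on the shoulder lie on its +x, +y, -x and -y axes: the ends of the cap's grip bar point at two of them when the cap is home.
- jar_rim (a point): Centre of the jar's flat rim, on the axis, 150 mm above the shelf. Neck 62 mm across outside with a small bevel, 53 mm inside. A four-start thread with hard stops (a twist of a quarter turn or less) runs round it, starting about 5 mm below the rim. A cap standing askew by more than 3 deg has crossed it: lift it off and set it down again.
- cap: Charcoal-enamelled cast-metal twist cap, 82 mm across, about 0.4 kg, standing bar up on the grey drying tray. Origin: centre of the skirt's underside; skirt and top plate reach 23.5 mm above it. Inside the lower edge are four lugs, every 90 deg; between the lugs it is 64.6 mm wide and goes over the neck if centred within 3 mm. Lugs on top of the thread: cap origin 140 to 145.5 mm above the jar's.
- cap_bar (a point): Middle of the cap's upright grip bar, 40 mm above the cap's origin. The bar is 60 mm long (along the cap's x axis), 12 mm thick, from 23.5 to 52.5 mm above the origin, with a cream dash at each end. The cap sinks by its own weight when pushed round and not held up; 0.15 N m turns it; more than that means a stop.
- cap_top (a point): Centre of the cap's top plate, 23.5 mm above the cap's origin. Anticlockwise, the cap drops in within 85 deg (at once in one placing of ten; a drop of about 4 mm to no less than 140 mm may come first), its origin then 136 to 137 mm above the jar's, and meets a stop. Home: a stop 57 to 68 deg clockwise of there, at 131.5 mm. Turned clockwise before the drop, it jams on a stop.
- lid: Stopgap stainless saucepan lid, 93 mm across, 0.14 kg, lying loose on the jar's rim. Origin: centre of the underside of its 48 mm wide, 5 mm deep step, which hangs inside the neck (5 mm below the rim at the start). Plate top 11.5 mm above the origin; black knob 27 mm across, from 23 to 41 mm above the origin, on a thin stem.
- tiers: Yellow plastic stacking tiers, two trays one above the other, 230 mm (own x) by 200 mm (own y), fixed. Origin: centre of the underside. The top tray is empty, its floor 116 mm above the shelf; walls 4 mm thick reach 30 mm above that floor (18 mm on the side towards own -x).
- tier_floor (a point): Centre of the top tray's floor.
- drainer: Shallow grey plastic drying tray, 230 x 200 mm, rim 12 mm high, floor 6 mm above the shelf, fixed. Origin: centre of the underside.
- opener: Chrome hand-held can opener, about 160 mm long, lying on the shelf in front of the jar; leave it alone.
- funnel: Teal silicone funnel standing wide mouth down, 100 mm across, 100 mm high; leave it alone.
- tin: Food tin with a green band, 74 mm across, 108 mm high; leave it alone.
- spice: Small spice jar with a green cap, 48 mm across, 100 mm high; leave it alone.
- spray: Spray bottle, 64 mm across, 156 mm high; leave it alone.
- brush: Wooden scrubbing brush, 130 mm long, 38 mm high, lying off to the right (-y) side; leave it alone.
Not all that is in view belongs to the job. Leave any blue look-alike of the lid alone. Leave any blue or purple look-alike of the cap alone.

How it is judged:
By the outcome, as a careful person would: the job done as asked, in the order asked, and still so for the second after the job is handed in, with the robot touching nothing.
It also fails if it takes over 67 s, if anything falls off the work surface, if the arm or the gripper's body presses on something with over 40 N, if the wrist force passes 120 N, or if a joint passes its speed limit or range.

## Working session

There is one attempt and no reset: what is moved stays moved. The work goes in short steps, each a Python script; the robot and the scene stay as the last script left them, time stands still between calls to the robot, and variables do not carry over. Pictures are saved under pics/ and viewed, and the job is handed in when it is done.

```bash
mkdir -p pics; ls
cat > h.py <<'E'
from workcell import env
import numpy as np, cv2
from scipy.spatial.transform import Rotation as R
def save(f,n): cv2.imwrite('pics/'+n+'.png',f['image'])
E
python3 - <<'E'
from h import *
for n in ('scene','top','wrist'):
    f=env.grab_frame(n); save(f,n+'0'); print(n,f['position'],f['orientation'],f['fx'],f['D'])
    if n=='wrist': break
    for t in ('lid','cap','cap_bar','cap_top','jar','jar_rim','tier_floor','tiers','drainer'):
        print(t,[(np.round(d['xyz'],3).tolist(),round(d['score'],2)) for d in env.search_frame(f,t)])
s=env.read_state();print(s['clock'],s['tool_rot'],s['force'],s['opening'])
E
```

```text
pics
scene [1.36983874 0.3500301  0.92903987] [ 48.52635283  -1.01692806 117.03571739] 389.780248808129 [-0.03506206  0.          0.          0.          0.        ]
lid [([0.34, 0.171, 0.013], 0.91), ([0.593, 0.063, 0.155], 0.73)]
cap [([0.331, 0.302, 0.021], 0.85), ([0.525, 0.476, 0.022], 0.7), ([0.544, 0.254, 0.033], 0.62)]
cap_bar [([0.543, 0.259, 0.032], 0.89), ([0.527, 0.476, 0.023], 0.87), ([0.329, 0.302, 0.026], 0.63), ([0.625, 0.076, 0.079], 0.55)]
cap_top [([0.54, 0.254, 0.031], 0.77), ([0.564, -0.271, 0.116], 0.7), ([0.522, 0.479, 0.02], 0.64), ([0.332, 0.295, 0.025], 0.64)]
jar [([0.625, 0.077, 0.078], 0.64), ([0.594, 0.066, 0.155], 0.52)]
jar_rim [([0.623, 0.075, 0.072], 0.77)]
tier_floor [([0.564, -0.265, 0.116], 0.9), ([0.544, 0.254, 0.029], 0.65)]
tiers [([0.566, -0.27, 0.119], 0.71), ([0.756, -0.05, 0.088], 0.54)]
drainer [([0.547, 0.309, 0.008], 0.62), ([0.599, -0.525, 0.038], 0.5), ([0.591, 0.066, 0.154], 0.29)]
top [ 0.18512154 -0.04338621  1.74768031] [ 12.08368274  -0.25033826 -89.87770297] 530.2141051020168 [-0.17629136  0.          0.          0.          0.  
[... 220 characters left out ...]
.296, 0.022], 0.73), ([0.521, 0.248, 0.029], 0.69), ([0.507, 0.467, 0.023], 0.68)]
cap_top [([0.524, 0.252, 0.03], 0.94), ([0.508, 0.468, 0.018], 0.84), ([0.312, 0.292, 0.026], 0.7), ([0.586, -0.533, 0.037], 0.67)]
jar [([0.542, 0.043, 0.068], 0.85)]
jar_rim [([0.546, 0.039, 0.074], 0.81)]
tier_floor [([0.527, -0.281, 0.118], 0.65)]
tiers [([0.528, -0.279, 0.117], 0.88)]
drainer [([0.526, 0.299, 0.004], 0.63)]
wrist [ 0.10382859 -0.62205475  0.38565873] [-1.77447265e+01 -2.54691137e-03  1.07286221e+02] 302.83779032995403 [-0.04730519  0.          0.          0.          0.        ]
1.05 [-8.99972671e+01  1.42518624e-03  1.72334789e+01] [-0.02490645  0.09688665 -0.6682288 ] 0.9977239548517514
```

View pictures.

View pics/scene0.png

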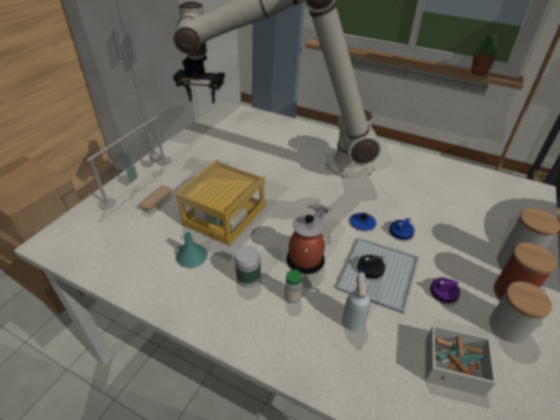

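View pics/top0.png

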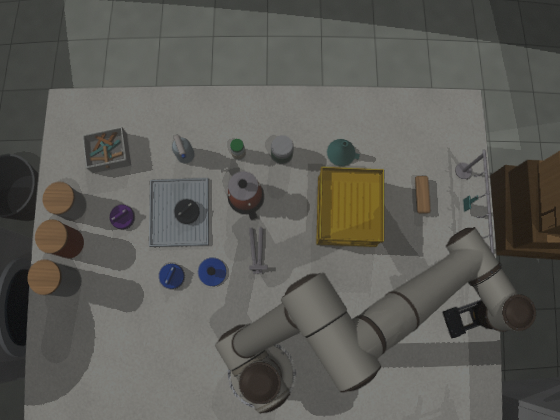

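View pics/wrist0.png

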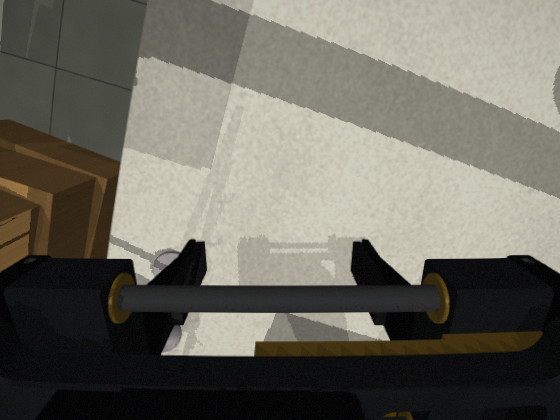

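The scene view shows the jar with the steel lid at (309,225) and the blue lid look-alike at (363,221). It also shows the charcoal cap on the grey tray at (372,265), with the blue cap at (402,228) and the purple one at (445,289) as look-alikes. In the top view these are the jar (245,190), the cap (187,211), and the look-alikes at (212,271), (171,276) and (122,216). I choose the steel lid on the jar and the charcoal cap on the grey tray.

Run:
```python
import cv2,numpy as np
s=cv2.imread('pics/scene0.png');t=cv2.imread('pics/top0.png')
c=lambda im,x,y,w=46,k=4:cv2.resize(im[y-w:y+w,x-w:x+w],None,fx=k,fy=k,interpolation=cv2.INTER_CUBIC)
a=np.vstack([np.hstack([c(s,310,238,36),c(s,372,265,36)]),np.hstack([c(t,245,190,36),c(t,187,211,36)])])
cv2.imwrite('pics/crop0.png',a)
```

```text
(no output)
```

View pics/crop0.png

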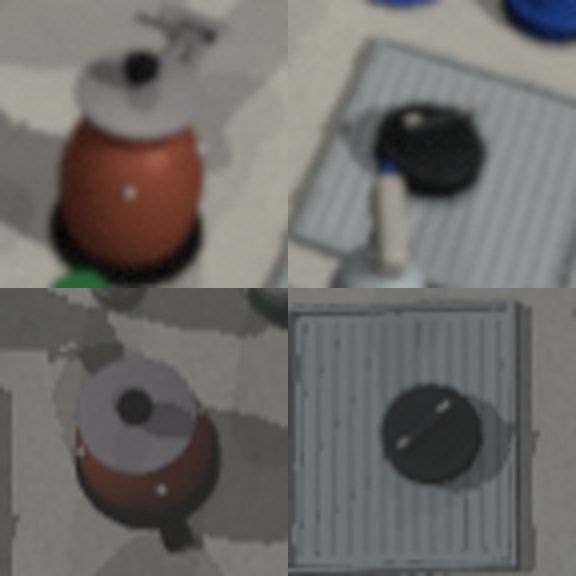

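```bash
cat >> h.py <<'E'
def ray(f,u,v):
    K=np.array([[f['fx'],0,f['cx']],[0,f['fy'],f['cy']],[0,0,1]])
    p=cv2.undistortPoints(np.array([[[u,v]]],float),K,np.array(f['D'],float))[0,0]
    d=R.from_euler('xyz',f['orientation'],degrees=True).apply([p[0],-p[1],-1.])
    return np.array(f['position']),d
def atz(f,u,v,z):
    o,d=ray(f,u,v); return o+d*(z-o[2])/d[2]
def proj(f,X):
    K=np.array([[f['fx'],0,f['cx']],[0,f['fy'],f['cy']],[0,0,1]])
    p=R.from_euler('xyz',f['orientation'],degrees=True).inv().apply(np.array(X,float).reshape(-1,3)-np.array(f['position']))
    p=p*[1,-1,-1]
    return cv2.projectPoints(p.reshape(-1,1,3),np.zeros(3),np.zeros(3),K,np.array(f['D'],float))[0][:,0]
def tri(rs):
    A=0;b=0
    for o,d in rs:
        d=d/np.linalg.norm(d);P=np.eye(3)-np.outer(d,d);A=A+P;b=b+P@o
    return np.linalg.solve(A,b)
E
python3 - <<'E'
from h import *
s=env.grab_frame('scene');t=env.grab_frame('top')
for n,a,b,z in [('knob',(309.5,219),(242.75,183.75),.18),('dashA',(367,259),(179.75,213.5),.058),('dashB',(380.75,256.5),(190,204.25),.058)]:
    print(n,atz(s,*a,z),atz(t,*b,z))
for p,q in [(0,0),(0,1)]:
    pass
print(tri([ray(s,309.5,219),ray(t,242.75,183.75)]))
print(atz(s,367,259,.058),atz(s,380.75,256.5,.058),atz(t,179.75,213.5,.058),atz(t,190,204.25,.058))
for c in (149.5,209.5): print('drainer',[atz(t,c,r,.012) for r in (179.5,247)])
for u,v in [(318,169),(385,169),(383,244),(317,242)]: print('tier',atz(t,u,v,.146))
E
```

```text
knob [0.58816925 0.06243484 0.18      ] [0.58379991 0.05606485 0.18      ]
dashA [0.54325209 0.24071145 0.058     ] [0.51438899 0.26836416 0.058     ]
dashB [0.5138436  0.27479412 0.058     ] [0.54536211 0.23570524 0.058     ]
[0.58417913 0.05851875 0.17551145]
[0.54325209 0.24071145 0.058     ] [0.5138436  0.27479412 0.058     ] [0.51438899 0.26836416 0.058     ] [0.54536211 0.23570524 0.058     ]
drainer [array([0.64115662, 0.38649146, 0.012     ]), array([0.40939378, 0.37453331, 0.012     ])]
drainer [array([0.64117673, 0.17993027, 0.012     ]), array([0.41103267, 0.1734371 , 0.012     ])]
tier [ 0.64102865 -0.17719255  0.146     ]
tier [ 0.64248032 -0.39000552  0.146     ]
tier [ 0.40373717 -0.37411948  0.146     ]
tier [ 0.41009092 -0.17092763  0.146     ]
```

Run:
```python
from h import *
for y in (0,90,-90,45,133,-47): print(y,env.inverse_kinematics([.585,.058,.27],[-90,0,y]))
env.goto([.580,.058,.28],[-90,0,0])
f=env.grab_frame('wrist'); save(f,'w1'); print(f['position'],f['orientation'],env.read_state()['clock'])
for t in ('lid','jar'): print(t,[(np.round(d['xyz'],3).tolist(),round(d['score'],2)) for d in env.search_frame(f,t)])
np.save('w1.npy',np.array([{k:v for k,v in f.items()}],dtype=object),allow_pickle=True)
for z in (.186,.168): print(proj(f,[.585,.058,z]))
```

```text
0 [ 2.14352737e+01  1.67596172e+01 -4.84905664e-01 -2.54444375e-14
 -7.27554772e+01 -1.11435274e+02]
90 [ 21.43527366  16.75961716  -0.48490566   0.         -72.75547717
 -21.43527366]
-90 [ 21.43527366  16.75961716  -0.48490566   0.         -72.75547717
 158.56472634]
45 [ 21.43527366  16.75961716  -0.48490566   0.         -72.75547717
 -66.43527366]
133 [ 21.43527366  16.75961716  -0.48490566   0.         -72.75547717
  21.56472634]
-47 [  21.43527366   16.75961716   -0.48490566    0.          -72.75547717
 -158.43527366]
[0.49490653 0.05723021 0.44304558] [-1.77331766e+01  2.42963069e-04  8.99944359e+01] 3.9083
lid [([0.576, 0.058, 0.158], 0.98), ([0.714, -0.038, 0.056], 0.67), ([0.371, 0.165, 0.012], 0.62), ([0.709, 0.249, 0.048], 0.2)]
jar [([0.539, 0.049, 0.084], 0.79)]
[[279.21724955 212.47068286]]
[[279.16598987 206.23872758]]
```

View pics/w1.png

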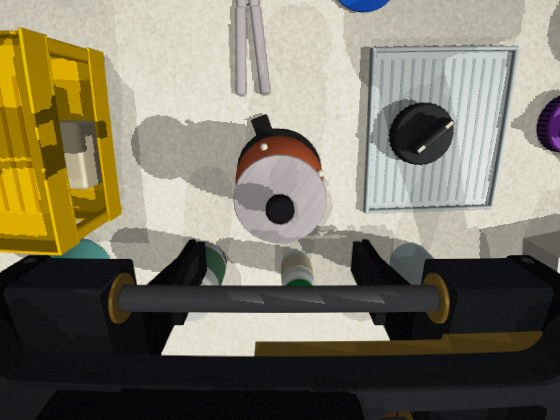

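Wrist view: steel lid on the jar, with its knob at (280,209), which matches the projection of (0.585, 0.058). Glaze dots show at (264,147) and (321,174), and the cap is at (421,134). I'll grasp the knob.

Run:
```python
from h import *
env.move_straight([.585,.058,.20],rate=.2)
print(env.move_straight([.585,.058,.1615],rate=.08,force_limit=4))
env.gripper_to(0.0,20)
s=env.read_state(); print(s['position'],s['opening']*87,s['force'],s['clock'])
env.move_straight([.585,.058,.26],rate=.15)
s=env.read_state(); print(s['position'],s['opening']*87,s['force'],s['wrist_torque'],s['clock'])
f=env.grab_frame('wrist'); save(f,'w2')
```

```text
False
[0.5850063  0.05803277 0.16148705] 26.104003706569447 [-0.29949376 -0.4908187  -0.07561558] 6.2083
[0.58418639 0.05795657 0.25870856] 26.23021347619438 [ 0.02655323 -0.70818024 -2.25715336] [ 0.02793911  0.00466525 -0.04372824] 7.0167
```

View pics/w2.png

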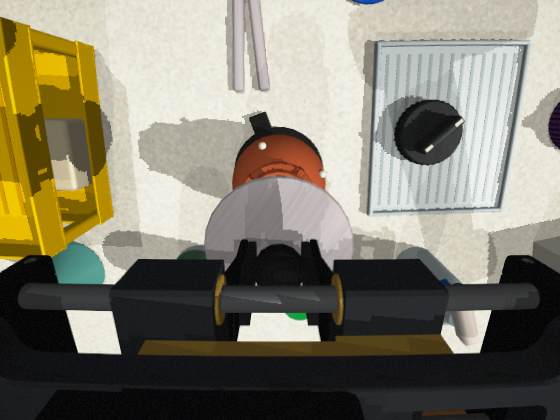

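Lid is held, level in the wrist view. Next I move it to the top tray.

Run:
```python
from h import *
env.move_straight([.524,-.278,.24],rate=.25)
env.move_straight([.524,-.278,.150],rate=.15)
r=env.move_straight([.524,-.278,.128],rate=.03,force_limit=2.5)
s=env.read_state(); print(r,s['position'],s['force'],s['clock'])
f=env.grab_frame('wrist'); save(f,'w3')
```

```text
True [ 0.52379653 -0.27793789  0.13211763] [0.26542397 0.21035122 2.7046093 ] 9.9167
```

View pics/w3.png

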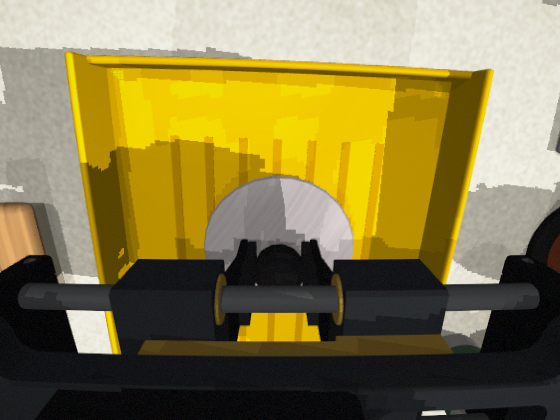

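Lid is touching the tray floor in the middle, at the expected height. I'll release it and go look at the bare rim.

Run:
```python
from h import *
env.gripper_to(0.5)
env.move_straight([.524,-.278,.24],rate=.2)
f=env.grab_frame('wrist'); save(f,'w4')
env.move_straight([.60,.058,.26],rate=.3)
f=env.grab_frame('wrist'); save(f,'w5')
m=env.trace(f,'jar'); 
np.save('w5.npy',np.array([f],dtype=object),allow_pickle=True)
print([(d['score']) for d in m], env.read_state()['clock'])
print(proj(f,[[.585,.058,.15]]))
im=f['image']; u,v=proj(f,[[.585,.058,.14]])[0].astype(int)
cv2.imwrite('pics/w5c.png',cv2.resize(im[v-75:v+75,u-80:u+80],None,fx=4,fy=4,interpolation=cv2.INTER_CUBIC)); print(u,v)
```

```text
[0.95, 0.66] 12.75
[[279.44797139 187.3065113 ]]
279 184
```

View pics/w4.png

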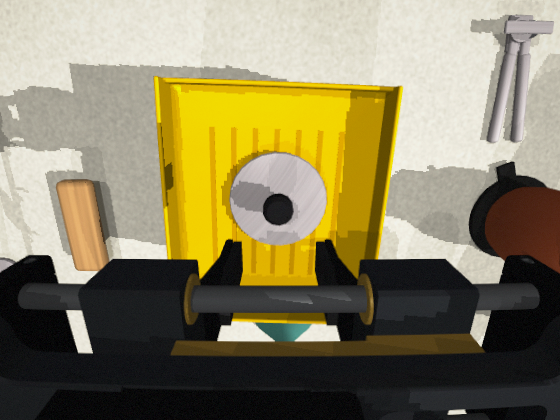

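View pics/w5.png

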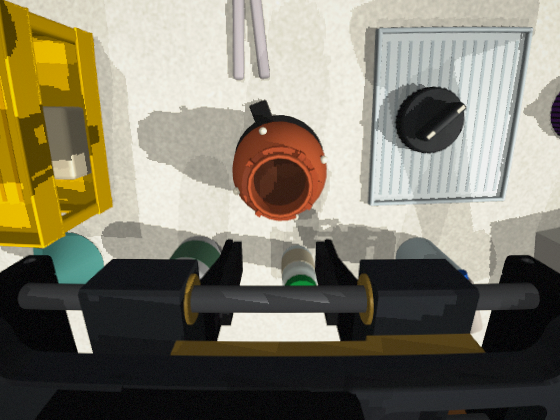

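View pics/w5c.png

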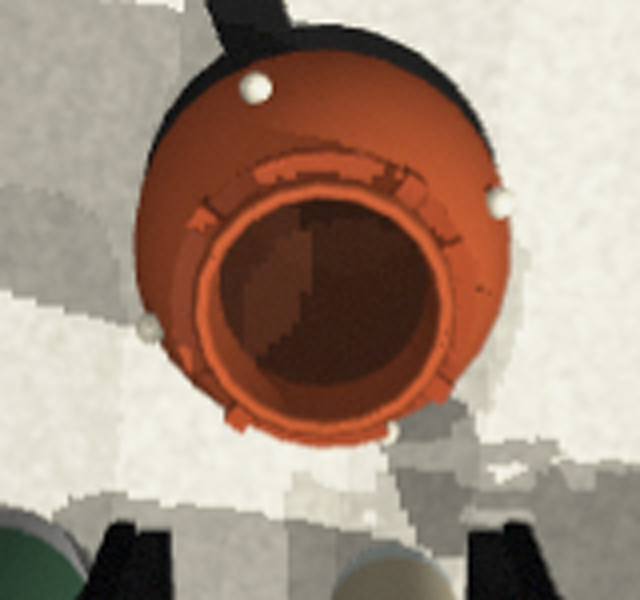

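```bash
python3 - <<'E'
from h import *
from scipy.optimize import least_squares
f=np.load('w5.npy',allow_pickle=True)[0]
D=np.array([[256,88],[500,203],[150,327]])/4+[199,109]-.375
def dots(p): 
    a=np.radians(p[4])+np.array([np.pi,np.pi/2,-np.pi/2])
    return np.c_[p[0]+p[2]*np.cos(a),p[1]+p[2]*np.sin(a),np.full(3,p[3])]
for c in [(.585,.058),(.5865,.0587)]:
    g=lambda q:(proj(f,dots([c[0],c[1],*q]))-D).ravel()
    r=least_squares(g,[.05,.1,0],x_scale=[.01,.01,10]); print(c,r.x,np.abs(r.fun).max())
g=lambda p:(proj(f,dots(p))-D).ravel()
r=least_squares(g,[.585,.058,.05,.1,0],x_scale=[.01,.01,.01,.01,10]);print(r.x,r.fun)
# rim ellipse search: maximise gradient along outer/inner circles
gray=cv2.GaussianBlur(f['image'].astype(np.float32)[:,:,2],(0,0),.7)
th=np.linspace(0,2*np.pi,180)
def samp(c,rad):
    P=proj(f,np.c_[c[0]+rad*np.cos(th),c[1]+rad*np.sin(th),np.full(180,.15)]).astype(np.float32)
    return cv2.remap(gray,P[:,0].reshape(1,-1),P[:,1].reshape(1,-1),cv2.INTER_LINEAR)[0]
best=max(((np.mean(samp((x,y),.0284))-np.mean(samp((x,y),.0252)) ),x,y) for x in np.arange(.578,.594,.0005) for y in np.arange(.052,.066,.0005))
print(best)
im=cv2.resize(f['image'][109:259,199:359],None,fx=4,fy=4,interpolation=cv2.INTER_CUBIC)
for rad,col in((.0265,(255,255,0)),(.031,(0,255,0))):
    P=proj(f,np.c_[best[1]+rad*np.cos(th),best[2]+rad*np.sin(th),np.full(180,.15)])
    P=((P-[199,109])*4+1.5).astype(int); cv2.polylines(im,[P.reshape(-1,1,2)],True,col,1)
cv2.imwrite('pics/rimfit.png',im)
# cap dashes in this view
E
python3 - <<'E'
import cv2
im=cv2.imread('pics/w5.png');cv2.imwrite('pics/capc.png',cv2.resize(im[75:165,385:480],None,fx=6,fy=6,interpolation=cv2.INTER_CUBIC))
E
```

```text
(0.585, 0.058) [ 0.05109603  0.0962714  19.90092351] 0.15400612273381853
(0.5865, 0.0587) [ 0.05226308  0.08919087 20.13813992] 0.7018992412527609
[ 5.11036803e-01  5.66670573e-02 -2.88795738e-03  4.41607455e-01
  1.98834797e+01] [ 0.07019066 -0.15428965 -0.11701776  0.03945348  0.04585079  0.12241795]
(np.float32(101.38499), np.float64(0.5844999999999992), np.float64(0.058))
```

View pics/rimfit.png

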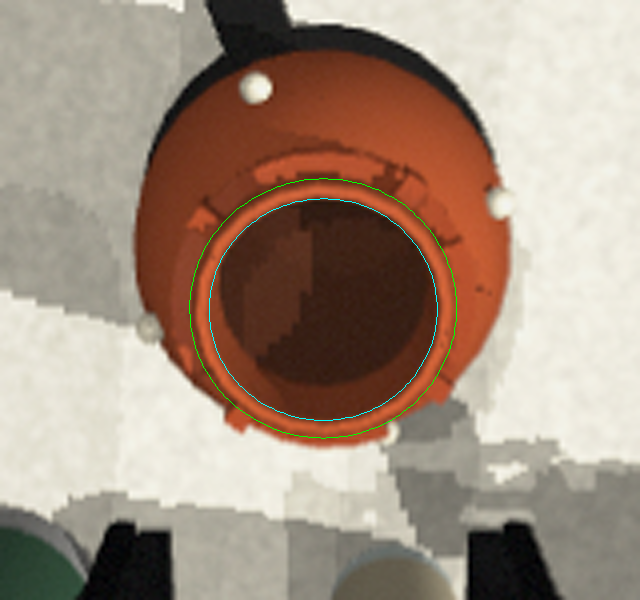

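View pics/capc.png

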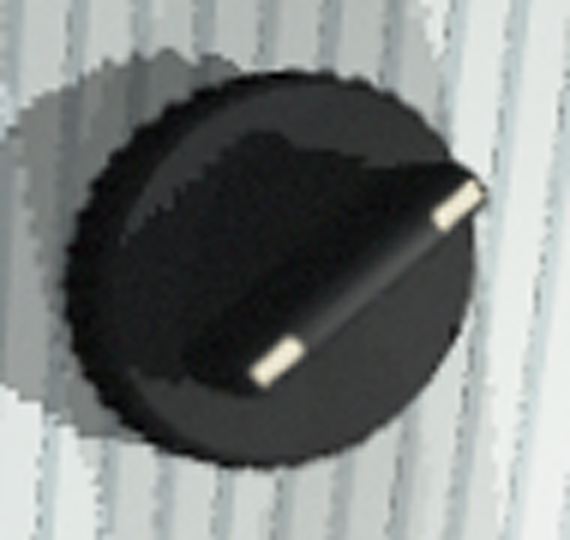

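Rim centre fits at (0.585, 0.058), and the dots at (263,131), (324,160) and (236,191) give a jar yaw of about 20°. The lid lies knob up in the tray centre. Next I take a closer look at the cap, whose dashes are at (461,109) and (431,135).

Run:
```python
from h import *
f=np.load('w5.npy',allow_pickle=True)[0]
a=atz(f,461.5,109.2,.0585);b=atz(f,431,135.3,.0585);c=(a+b)/2;d=a-b
yaw=np.degrees(np.arctan2(d[1],d[0]));print(a,b,c,yaw,np.linalg.norm(d))
env.goto([c[0],c[1],.15],[-90,0,yaw%180])
f=env.grab_frame('wrist'); save(f,'w6'); np.save('w6.npy',np.array([f],dtype=object),allow_pickle=True)
s=env.read_state();print(s['position'],s['tool_rot'],s['joint_positions'],s['clock'])
print(proj(f,[a,b]))
```

```text
[0.51367701 0.27219999 0.0585    ] [0.54425666 0.23959418 0.0585    ] [0.52896684 0.25589709 0.0585    ] 133.16333289079407 0.04470182762844498
[0.52929337 0.25554725 0.15027799] [-9.00281597e+01  5.91163498e-03  1.33101378e+02] [ 4.15507151e+01  2.18898581e+01 -1.08380763e+01  6.12076766e-03
 -5.72437564e+01  1.54735431e+00] 14.5083
[[277.51373099 230.38841106]
 [277.46092147 182.47535198]]
```

View pics/w6.png

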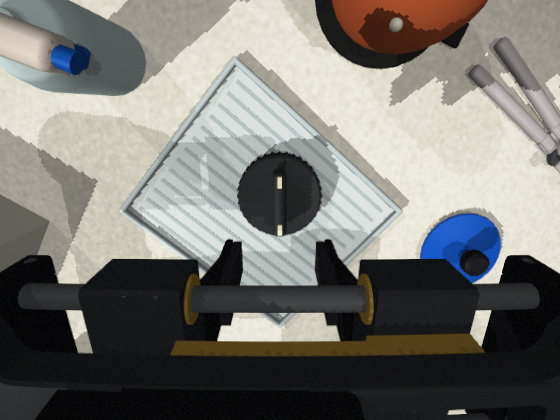

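Run:
```python
from h import *
f=np.load('w6.npy',allow_pickle=True)[0]
im=f['image']; g=im.min(2).copy(); m=np.zeros_like(g); m[165:245,265:295]=(g[165:245,265:295]>150)
n,l,st,ce=cv2.connectedComponentsWithStats(m.astype(np.uint8)); print(st[1:],ce[1:])
P=sorted([ce[i] for i in range(1,n) if 10<st[i][4]<200],key=lambda p:p[1])
b=atz(f,*P[0],.0585);a=atz(f,*P[1],.0585);c=(a+b)/2;d=a-b;print(c,np.degrees(np.arctan2(d[1],d[0])),np.linalg.norm(d))
np.save('capc.npy',np.r_[c,np.degrees(np.arctan2(d[1],d[0]))])
```

```text
[[278 178   4  11  43]
 [278 226   4  10  40]
 [265 233  30  12 281]] [[279.46511628 182.88372093]
 [279.5        230.5       ]
 [279.21352313 239.67615658]]
[0.52751522 0.25485914 0.0585    ] 133.25839760382385 0.044448835227307706
```

Run:
```python
from h import *
c=np.load('capc.npy')
env.move_straight([c[0],c[1],.08],[-90,0,c[3]],rate=.2)
r=env.move_straight([c[0],c[1],.0335],rate=.08,force_limit=4)
s=env.read_state();print(r,s['position'],s['force'])
env.gripper_to(0.0,45)
s=env.read_state();print(s['position'],s['opening']*87,s['force'],s['wrist_torque'])
env.move_straight([c[0],c[1],.23],rate=.2)
s=env.read_state();print(s['position'],s['opening']*87,s['force'],s['wrist_torque'],s['clock'])
f=env.grab_frame('wrist'); save(f,'w7');np.save('w7.npy',np.array([f],dtype=object),allow_pickle=True)
```

```text
False [0.52788907 0.25511105 0.03383211] [ 0.83571147 -0.56976803 -0.52284291]
[0.52781264 0.2551076  0.03370029] 11.360461326844813 [0.42596925 0.21304153 1.16669569] [ 0.10839881  0.03298028 -0.02309783]
[0.52642373 0.25426773 0.228042  ] 11.929316649332383 [-0.5089043   1.0836728  -4.03085902] [-0.05391554  0.136099   -0.03627784] 17.525
```

View pics/w7.png

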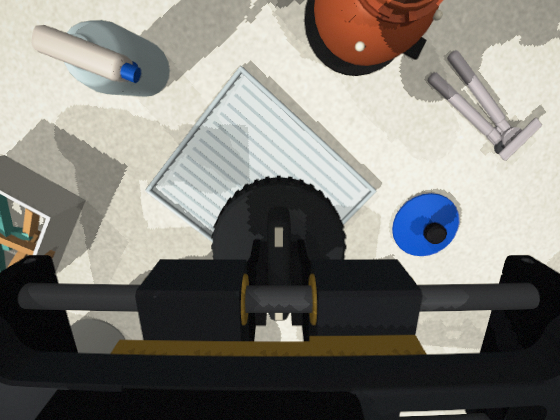

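Cap is held by its bar (11.9 mm opening, 4 N). The dash at (278,237) lets me check how well it is centred. Next I carry it over the neck.

Run:
```python
from h import *
env.move_straight([.585,.058,.215],[-90,0,150],rate=.2)
env.dwell(.2)
f=env.grab_frame('wrist'); save(f,'w8');np.save('w8.npy',np.array([f],dtype=object),allow_pickle=True)
s=env.read_state();print(s['position'],s['tool_rot'],s['joint_positions'],s['clock'],s['force'],s['wrist_torque'])
p=s['position'];w=np.radians(s['tool_rot'][2]);d=np.array([np.cos(w),np.sin(w),0])
print(proj(f,[p+[0,0,.0248]+d*k for k in (-.0222,.0222)]))
im=f['image'];cv2.imwrite('pics/w8c.png',cv2.resize(im[160:340,200:360],None,fx=4,fy=4,interpolation=cv2.INTER_CUBIC)[:600])
```

```text
[0.58490907 0.05874656 0.21510809] [-9.00121108e+01  5.45252132e-03  1.50064279e+02] [ 2.15072282e+01  1.87323036e+01 -5.63044064e+00 -3.60626783e-03
 -6.56243867e+01  3.85585392e+01] 19.0 [ 1.12501988 -0.02341837 -4.44141694] [-0.04408722  0.15896372  0.03256914]
[[277.15226203 236.84758211]
 [277.17693986 311.65696827]]
```

View pics/w8c.png

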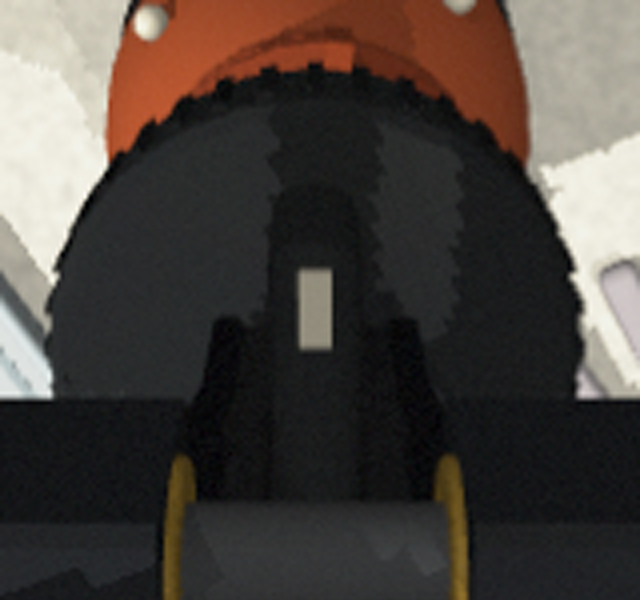

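Run:
```python
from h import *
env.move_straight([.585,.0577,.183],rate=.15)
r=env.move_straight([.585,.0577,.164],rate=.025,force_limit=2.5)
s=env.read_state();print(r,s['position'],s['position'][2]-.0277,s['clock'],s['force'],s['wrist_torque'],s['opening']*87)
f=env.grab_frame('wrist'); save(f,'w9')
g=env.grab_frame('scene'); save(g,'s9')
cv2.imwrite('pics/w9c.png',np.hstack([cv2.resize(f['image'][130:330,200:360],None,fx=2.5,fy=2.5,interpolation=cv2.INTER_CUBIC),cv2.resize(g['image'][185:285,270:350],None,fx=5,fy=5,interpolation=cv2.INTER_CUBIC)]))
```

```text
True [0.58506693 0.05789861 0.17117785] 0.14347785050691617 19.9 [0.20138305 0.61186957 4.35258057] [0.108204   0.36072413 0.00691301] 11.91229855460988
```

View pics/w9c.png

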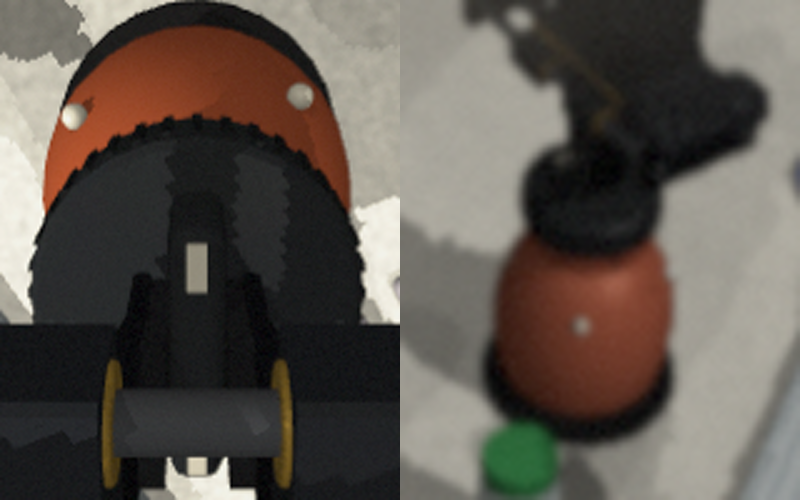

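Cap stands level on the thread, with its origin about 143.5 mm above the jar's. I'll loosen the jaws so it can sink, then turn it anticlockwise.

```bash
cat >> h.py <<'E'
def turn(y0,y1,step,z,thr=.2,xy=(.585,.0577)):
    base=None;y=y0;sg=np.sign(y1-y0)
    t0=env.read_state()['wrist_torque'][2];log=[]
    while (y1-y)*sg>1e-6:
        y=y+sg*min(step,abs(y1-y))
        env.move_straight([xy[0],xy[1],z],[-90,0,y],rate=.1)
        s=env.read_state();m=s['wrist_torque'][2]-t0;log.append((round(y,1),round(s['tool_rot'][2]%360,1),round(m,3),round(s['force'][2],1)))
        if abs(m)>thr: break
    print(log,s['clock']);return y,m
E
python3 - <<'E'
from h import *
env.gripper_to(0.163)
s=env.read_state();print(s['opening']*87,s['clock'],s['force'],s['wrist_torque'])
env.move_straight([.585,.0577,.1705],[-90,0,150],rate=.1)
s=env.read_state();print(s['position'],s['clock'],s['force'],s['wrist_torque'])
turn(150,156,3,.1705)
E
```

```text
14.321643633793315 20.325 [0.46095918 0.80006179 0.80410751] [0.1712375  0.01537115 0.0250582 ]
[0.58475383 0.0575151  0.17024653] 20.575 [-0.54249847 -0.31578313 -0.70890909] [-0.05169416  0.19789615 -0.02928331]
[(np.int64(153), np.float64(152.9), np.float64(0.018), np.float64(-0.9)), (np.int64(156), np.float64(155.9), np.float64(-0.02), np.float64(0.0))] 21.075
```

Run:
```python
from h import *
y,m=turn(156,200,2.5,.1695)
np.save('y.npy',y)
f=env.grab_frame('wrist'); save(f,'w10')
cv2.imwrite('pics/w10c.png',cv2.resize(f['image'][100:340,180:380],None,fx=2.5,fy=2.5))
```

```text
[(np.float64(158.5), np.float64(158.4), np.float64(-0.087), np.float64(4.3)), (np.float64(161.0), np.float64(160.9), np.float64(-0.01), np.float64(4.2)), (np.float64(163.5), np.float64(163.4), np.float64(-0.01), np.float64(6.0)), (np.float64(166.0), np.float64(165.9), np.float64(-0.031), np.float64(2.0)), (np.float64(168.5), np.float64(168.4), np.float64(0.062), np.float64(0.0)), (np.float64(171.0), np.float64(170.9), np.float64(0.083), np.float64(-0.1)), (np.float64(173.5), np.float64(173.4), np.float64(0.045), np.float64(0.5)), (np.float64(176.0), np.float64(175.9), np.float64(0.081), np.float64(-0.0)), (np.float64(178.5), np.float64(178.4), np.float64(0.027), np.float64(-0.9)), (np.float64(181.0), np.float64(180.9), np.float64(0.002), np.float64(0.8)), (np.float64(183.5), np.float64(183.4), np.float64(-0.053), np.float64(1.2)), (np.float64(186.0), np.float64(185.9), np.float64(-0.15), np.float64(2.0)), (np.float64(188.5), np.float64(188.3), np.float64(-0.502), np.float64(3.5))] 24.325
```

View pics/w10c.png

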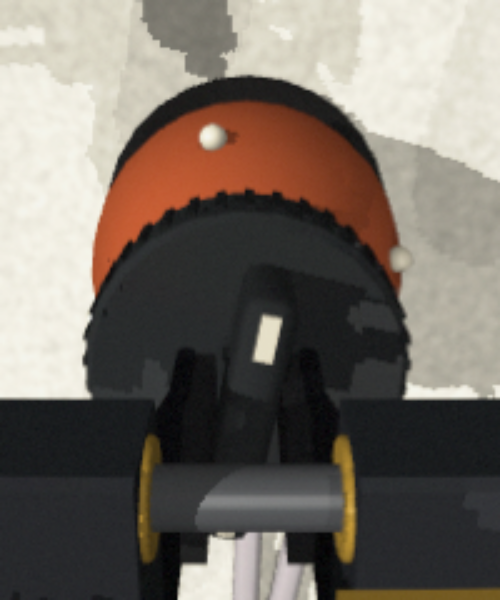

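Torque rose to 0.5 N m with the bar at about 177°, so that looks like the anticlockwise stop. I'll ease off and probe the plate height.

Run:
```python
from h import *
env.move_straight([.585,.0577,.1675],[-90,0,180],rate=.1)
env.dwell(.1)
s=env.read_state();print(s['position'],s['force'],s['wrist_torque'])
r=env.move_straight([.585,.0577,.156],rate=.03,force_limit=2)
s=env.read_state();print(r,s['position'],s['position'][2]-.0235,s['force'],s['clock'])
env.move_straight([.585,.0577,s['position'][2]+.002],rate=.1)
f=env.grab_frame('wrist'); save(f,'w11')
cv2.imwrite('pics/w11c.png',cv2.resize(f['image'][100:340,180:380],None,fx=2.5,fy=2.5))
```

```text
[0.58486947 0.05759062 0.16705249] [-0.0087599  -0.32795687  0.43562341] [-0.13383079  0.12224    -0.01015995]
True [0.58537673 0.05776374 0.16062631] 0.1371263136966179 [-0.60490089 -0.47315157  3.49580606] 25.0917
```

View pics/w11c.png

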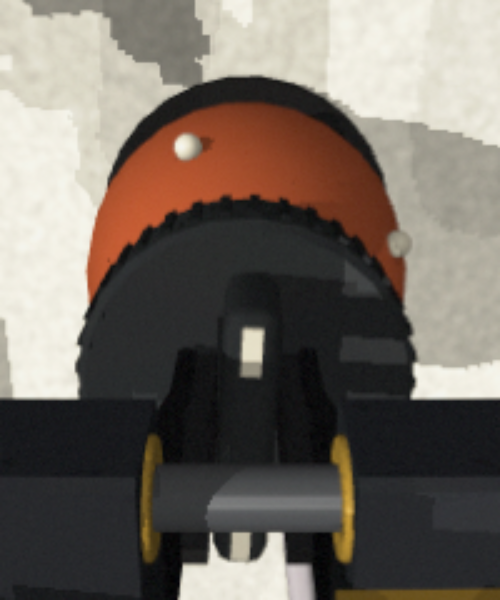

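Plate probe gives the cap origin at 137.1 mm, so it is in the thread. Next I turn it clockwise until the torque shows the stop.

Run:
```python
from h import *
env.move_straight([.585,.0577,.163],[-90,0,176],rate=.1)
y,m=turn(176,116,4,.163,thr=.27)
if abs(m)<=.27: y,m=turn(116,92,1.5,.162,thr=.27)
env.dwell(.1)
s=env.read_state();print(s['tool_rot'],s['wrist_torque'],s['clock'])
f=env.grab_frame('wrist'); save(f,'w12')
cv2.imwrite('pics/w12c.png',cv2.resize(f['image'][100:340,180:380],None,fx=2.5,fy=2.5))
```

```text
[(np.int64(172), np.float64(172.1), np.float64(0.059), np.float64(0.5)), (np.int64(168), np.float64(168.2), np.float64(0.045), np.float64(0.3)), (np.int64(164), np.float64(164.2), np.float64(0.012), np.float64(-0.1)), (np.int64(160), np.float64(160.2), np.float64(0.025), np.float64(0.4)), (np.int64(156), np.float64(156.2), np.float64(0.033), np.float64(-0.2)), (np.int64(152), np.float64(152.2), np.float64(0.022), np.float64(-0.0)), (np.int64(148), np.float64(148.2), np.float64(-0.012), np.float64(0.0)), (np.int64(144), np.float64(144.2), np.float64(0.02), np.float64(-0.4)), (np.int64(140), np.float64(140.2), np.float64(-0.025), np.float64(-0.8)), (np.int64(136), np.float64(136.2), np.float64(-0.014), np.float64(0.5)), (np.int64(132), np.float64(132.2), np.float64(-0.016), np.float64(0.1)), (np.int64(128), np.float64(128.2), np.float64(-0.031), np.float64(-0.0)), (np.int64(124), np.float64(124.2), np.float64(0.044), np.float64(-0.4)), (np.int64(120), np.float64(120.2), np.float64(-0.047), np.float64(0.3)), (np.int64(116), np.float64(116.2), np.float64(0.017), np.float64(0.0))] 29.3917
[... 253 characters left out ...]
np.float64(110.1), np.float64(-0.029), np.float64(-0.1)), (np.float64(108.5), np.float64(108.6), np.float64(-0.052), np.float64(-0.0)), (np.float64(107.0), np.float64(107.1), np.float64(-0.012), np.float64(0.2)), (np.float64(105.5), np.float64(105.6), np.float64(0.025), np.float64(-0.8)), (np.float64(104.0), np.float64(104.1), np.float64(-0.004), np.float64(-0.3)), (np.float64(102.5), np.float64(102.6), np.float64(0.099), np.float64(-0.5)), (np.float64(101.0), np.float64(101.1), np.float64(0.265), np.float64(-0.4)), (np.float64(99.5), np.float64(99.6), np.float64(0.425), np.float64(-1.9))] 32.1417
[-9.00162985e+01  9.99705412e-03  9.95605909e+01] [-0.47012098 -0.55704195  0.477839  ] 32.2417
```

View pics/w12c.png

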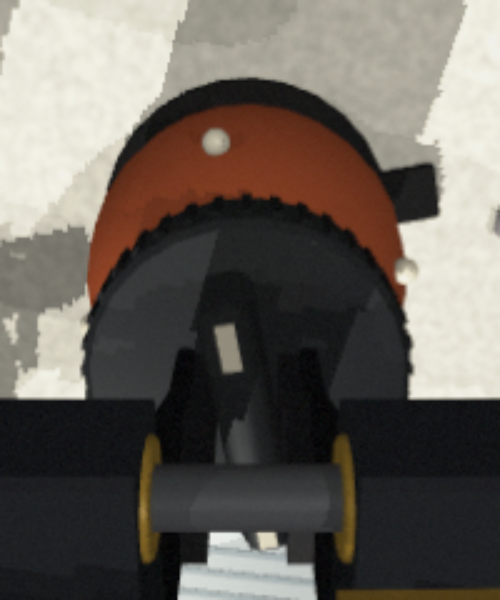

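Torque rose at finger yaw 99.5°, with the bar pointing at the glaze dot. Next I back off and probe the height.

Run:
```python
from h import *
env.move_straight([.585,.0577,.161],[-90,0,110],rate=.1)
r=env.move_straight([.585,.0577,.150],rate=.03,force_limit=2)
s=env.read_state();print(r,s['position'],s['position'][2]-.0235,s['force'],s['clock'])
env.move_straight([.585,.0577,.160],rate=.1)
f=env.grab_frame('wrist'); save(f,'w13')
cv2.imwrite('pics/w13c.png',cv2.resize(f['image'][100:340,180:380],None,fx=2.5,fy=2.5))
```

```text
True [0.5853675  0.05781385 0.15535312] 0.13185312084251768 [-0.83170507  0.0272278   3.8101432 ] 32.925
```

View pics/w13c.png

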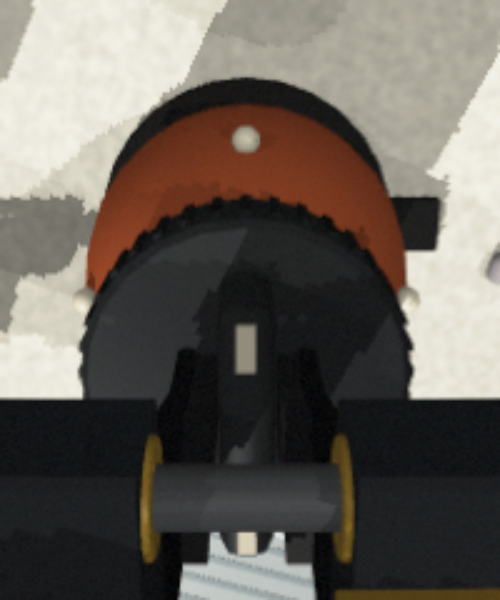

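Cap is home: origin at 131.9 mm, with the bar in line with the dot. I'll open, retreat and do a final look.

Run:
```python
from h import *
env.gripper_to(0.4)
env.move_straight([.585,.0577,.27],rate=.2)
f=env.grab_frame('wrist'); save(f,'w14')
env.goto([.45,-.1,.35],[-90,0,60]); env.dwell(.5)
g=env.grab_frame('scene'); save(g,'s14')
cv2.imwrite('pics/s14c.png',np.hstack([f['image'][:,120:440],cv2.resize(g['image'][150:300,150:330],(480,420))]))
s=env.read_state();print(s['clock'],s['force'])
```

```text
36.1 [-0.99768454 -0.33956781  0.02594365]
```

View pics/s14c.png

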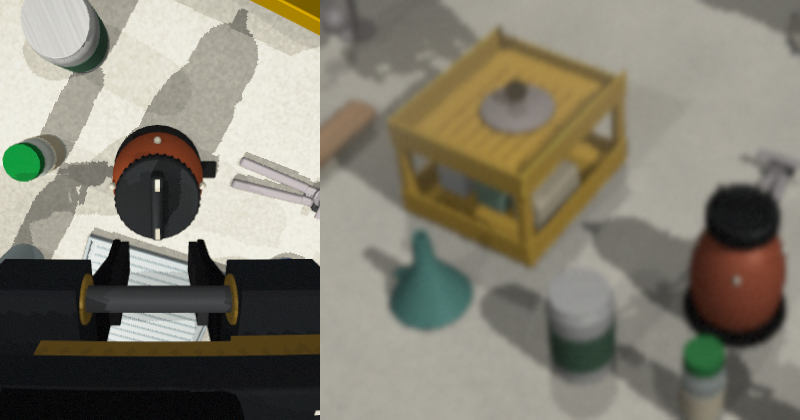

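View pics/s14.png

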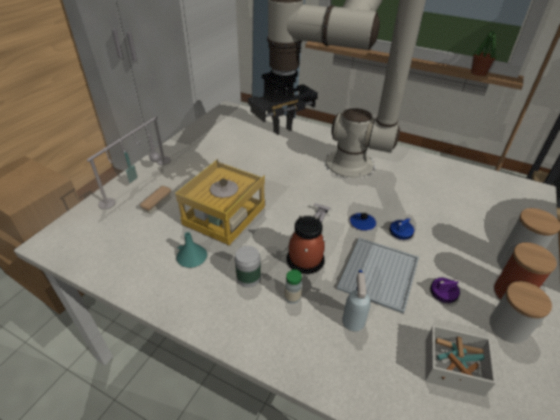

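The lid lies knob up in the tray at (225,187), the cap sits level on the jar at (308,227), and everything else is where it was.

```bash
python3 -c "
from h import *
env.close_job()"
```

```text
the job is handed in; nothing more can be done
```

The job is done and handed in at about 36 s on the robot's clock, against the 67 s limit.

- **Lid:** I lifted it off by its knob and set it down knob up in the middle of the top yellow tray. It touched at the expected height with about 2.7 N.
- **Cap:** I took the charcoal cap by its bar and stood it on the neck at 143.5 mm. I turned it anticlockwise until it dropped into the thread at about 137.1 mm and met the stop. Then I screwed it clockwise to the home stop.

**Last checks:**
- **Cap height:** probing the top plate put the cap at 131.9 mm. Nominal is 131.5 mm, and the probe reads a few tenths of a millimetre high.
- **Alignment:** the bar is in line with a glaze dot and the cap looks level.
- **Surroundings:** the lid is still in the tray, the other objects look unmoved, and the robot is clear of everything.

**Torque at the stops:** it peaked at about 0.5 N m on the anticlockwise one and 0.43 N m on the home one. That is above the 0.15 N m needed to turn the cap, because the last small steps ran slightly past contact. I backed off at once each time. Early in the anticlockwise turn the vertical force on the tool also reached 4–6 N for a few steps, until the cap dropped.

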